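Refit the humidifier vial and set the gas feed half open

TASK

Get the gas station beside the microscope ready for the next run: its feed valve (the one with the long, one-sided lever) was left open, so first turn it fully shut, and with the gas off take the tall vial from the rack and seat it upright, fully home, in the station's empty well. Then open the feed valve exactly half way, 45 degrees, so that its lever points at the middle mark, and let go. Leave the vent valve (short T-handle), the short vials and everything else on the bench as they are.

Things in the scene. Friction and masses are not known exactly. Their poses are not given: they have to be found in the camera images.
- station: grey painted base plate, 150 (x) by 340 (y) by 8 mm thick, fixed to the bench; origin at the centre of its underside. Along its y axis stand a brass valve at y = +115 mm, a steel well block in the middle and another brass valve at y = -115 mm; which of the two valves is the feed valve varies. The block is 60 x 60 mm, its top 53 mm above the bench.
- well (a point): centre of the mouth of the round hole in the top of the well block, 53 mm above the bench; hole 25 mm across, 30 mm deep, straight down (floor 23 mm above the bench); z points up.
- feed_lever (a joint): angle of the feed valve's lever in rad: 0 = shut (end stop; lever points to the station's -x, at the first black mark on the white dial), pi/4 = half open (middle mark), pi/2 = fully open (end stop, last mark; lever points to the station's +y). It grows clockwise seen from above and stays where it is left (friction about 0.08 N m).
- feed_lever_grip (a point): point on the feed lever's upright axis of rotation, 75 mm above the bench, in the middle of the bar; turns with the lever, whose long end points to this point's -x. A dark steel bar 10 mm wide and 26 mm tall, its underside 59 mm and its top 85 mm above the bench, reaching 46 mm from the axis on one side and 12 mm on the other.
- feed_valve: brass body of the feed valve, fixed on the station plate, same yaw as the station; origin 8 mm above the bench, under the lever's axis. On it lies a white dial of radius 57 mm, top 49 mm above the bench, with three black marks at its rim: shut, half, fully open.
- vent_handle_tip (a point): one end, 18 mm from the axis and 85 mm above the bench, of the vent valve's handle, a dark steel bar 36 mm long, 10 mm wide and 26 mm tall, centred on its axis over a white dial of radius 34 mm. It turns freely: leave it as it is.
- rack: grey plastic vial rack, 70 (x) by 185 (y) by 45 mm tall, fixed; origin at the centre of its underside. Four holes 24 mm across and 30 mm deep in a row along y, at -67.5, -22.5, 22.5 and 67.5 mm; one is empty, and which vial stands in which hole varies.
- tall_vial: the tall vial: amber glass with a white cap of the same width, 22 mm diameter, 100 mm tall, 50 g; origin at the centre of its foot, z up along it. It starts upright in the rack with its foot 15 mm above the bench.
- short_vial_a: short vial, like the tall one but 70 mm tall; in the rack, to be left alone; origin at the centre of its foot.
- short_vial_b: the other short vial, 70 mm tall; in the rack, to be left alone; origin at the centre of its foot.
- dish: clear covered culture dish, 60 mm diameter, 18 mm tall, loose bystander; origin at the centre of its underside.
- slide_box: grey and white slide box, 87 x 102 x 35 mm, loose bystander; origin under its centre.
- reagent_bottle: squat amber reagent bottle, 60 mm diameter, 95 mm tall, with a dark cap, loose bystander; origin under its centre.
- tip_box: open grey box of pipette tips, 80 x 100 x 50 mm, loose bystander; origin under its centre.
- tweezers: flat steel tweezers, 120 x 10 x 5 mm, loose bystander lying on the bench; origin under its centre.

How it is judged:
By the outcome, as a careful person would: the job done as asked, in the order asked, and still so for the second after the job is handed in, with the robot touching nothing.
It also fails if it takes over 64 s, if anything falls off the work surface, if the arm or the gripper's body presses on something with over 40 N, if the wrist force passes 120 N, or if a joint passes its speed limit or range.

ROBOT

A 6-joint arm with a two-finger parallel gripper is mounted at the origin on the work surface. World frame = base frame: x ahead of the robot, y to its left, z up, the work surface at z = 0. Lengths are in m, angles in rad, forces in N, time in s.
With the tool pointing down it reaches from about 0.375 to 0.75 m from the base axis. Payload 9 kg.
Tool frame: the origin (TCP) lies at the very end of the fingers, on their centre line; the grasp point (between the pads) lies 19 mm behind it; z points along the fingers, y is the line along which they close (so a half turn about z gives the same grasp; the last joint's range is limited). The gripper opens to 85 mm and grips with 20 to 120 N. Pads are 22 mm wide; open, the fingers measure 114 mm over their backs; the gripper's body (76 mm by 85 mm) begins 54 mm behind the grasp point. The pads swing forward as they close: fully open they stand 13 mm farther back than shut.
Start: joints at [-1.324, 0.104, 0.097, 1.564, 0, 1.353], TCP at [0.269, -0.536, 0.194] pointing down, gripper open.
Joint ranges: [-2.99, 2.99], [-0.84, 1.86], [-1.1, 1.16], [-1.84, 2.11], [-1.51, 1.56], [-3.14, 3.14]. Speed limits (rad/s): [2.22, 2.22, 2.57, 3.14, 3.14, 3.14].

INTERFACE

Orientations are given as [roll, pitch, yaw] about the fixed x, y, z axes, in that order (R = Rz(yaw) Ry(pitch) Rx(roll)).
In Python, from rig import manip, eyes gives the robot as it stands.
- The arm moves only by the shell command python3 -m handwheel 'ROWS'. ROWS is JSON, one flat list of numbers, 7 for each row, row after row: the shift along the world's x, y, z in cm, then the turn, a rotation vector about the world's x, y, z in rad, then the opening, from 0 (shut) to 1 (fully open). In form: [tx, ty, tz, ax, ay, az, grip, tx, ty, tz, ax, ay, az, grip, ...]. A call has 1 to 12 rows; each row shifts and turns the commanded pose from where the row before left it; what a row does not reach is not made up. A row lasts 1/12 s, in which the tool goes at most 41.7 mm and 7.16 degrees, less where a joint would pass 70% of its speed; a pose out of reach is approached as far as the arm can. A call with a gripper value outside its range is refused whole. The fingers move at their own pace and stop on an object; the grip force is fixed at half the most. Time passes only in rows, so rows that do not move let the fingers close. It gives the time, the measured TCP pose, the force, the opening and the grip force at its end, in the units of the state.
- manip.get_state(): the state, without advancing time (a new reading comes with each control period).
- eyes.read_camera(name): name is "scene" or "top" or "wrist"; returns a dict with "img" (400x640x3 uint8, red, green, blue), "depth" (400x640 float32, m along the optical axis (not along the pixel's ray), 0 where there is no reading), "fx", "fy", "cx", "cy" (pixels), "extrinsics" (4x4, takes a point from camera to world coordinates). Camera axes: x right, y down, z forward; pixel columns grow to the right and rows downward; lengths in m; the calibration is good to about 2 mm. A picture is of the moment at which its call begins.
- manip.close_job(): hands the job in; it is judged then, once.
The state is a dict: "time": time; "qpos": joint angles; "joint_velocities": joint speeds; "effort": joint torques, N m; "tcp_pos": TCP position; "tcp_rot": TCP orientation; "force": force on the tool from outside, world axes, zero at the start; "moment": the same for the moment, N m; "opening": opening from 0.0 (shut) to 1.0 (fully open); "finger_force": force on a finger pad.
Only numpy, scipy, OpenCV 4.12 (cv2) and the standard library are available. Lean on these libraries where they do the work, as an engineer would, in place of code of your own. Each camera call takes 0.05 s, during which the arm holds its last target. There are 200 camera calls.

## Working session

There is one attempt and no reset: what is moved stays moved. The work goes in short steps, Python scripts to look and compute and a shell command to move; the robot and the scene stay as the last step left them, time stands still between calls to the robot, and variables do not carry over. Pictures are saved under pics/ and viewed, at most 10 in all, crops included, and the job is handed in when it is done.

```bash
mkdir -p pics; ls; python3 - <<'E'
from rig import manip, eyes
import cv2,numpy as np
for n in("top","scene"):
    c=eyes.read_camera(n); cv2.imwrite(f"pics/{n}0.png",c["img"][:,:,::-1]); np.savez(f"{n}0.npz",**c)
    print(n,c["fx"],c["fy"],c["cx"],c["cy"]);print(np.round(c["extrinsics"],3))
s=manip.get_state();print(s["time"],s["tcp_pos"],s["tcp_rot"],s["opening"])
E
```

```text
pics
top 406.8133865745979 406.8133865745979 321.9487488279755 198.91093660877866
[[ 0.029 -0.992  0.12   0.41 ]
 [-1.    -0.03  -0.007 -0.035]
 [ 0.011 -0.12  -0.993  1.294]
 [ 0.     0.     0.     1.   ]]
scene 496.3525375043532 496.3525375043532 320.52819774178846 199.2221424044361
[[ 0.535  0.672 -0.512  1.215]
 [ 0.845 -0.421  0.33  -0.453]
 [ 0.006 -0.609 -0.793  1.091]
 [ 0.     0.     0.     1.   ]]
0.1 [ 0.26886411 -0.53598912  0.19319949] [-3.14039608e+00 -2.71799780e-04  4.64779013e-01] 0.9976126178620672
```

View pics/top0.png

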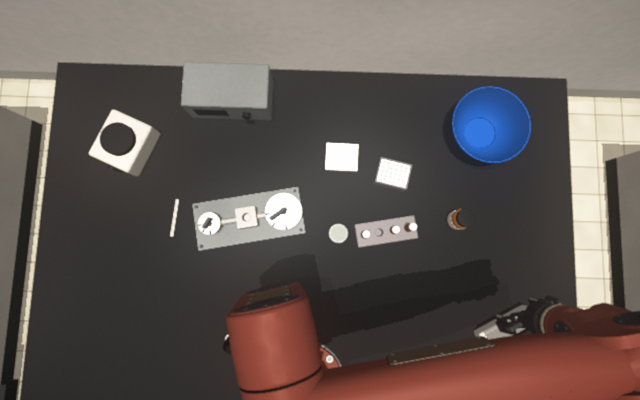

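View pics/scene0.png

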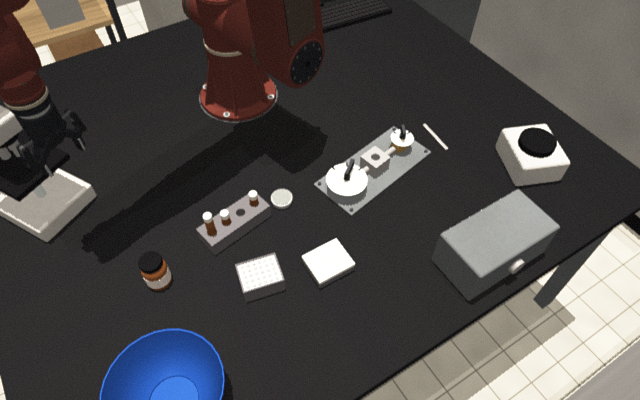

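```bash
cat > h.py <<'E'
import numpy as np,cv2
def ray(c,u,v,z):
    E=c["extrinsics"];d=E[:3,:3]@np.array([(u-c["cx"])/c["fx"],(v-c["cy"])/c["fy"],1.]);o=E[:3,3]
    return o+d*(z-o[2])/d[2]
def blobs(m,amin=20):
    n,l,s,ce=cv2.connectedComponentsWithStats(m.astype(np.uint8))
    return [(ce[i],s[i],l==i) for i in range(1,n) if s[i][4]>=amin]
E
python3 - <<'E'
from h import *
c=dict(np.load("top0.npz"));im=c["img"]
a=cv2.resize(im[180:255,180:310],None,fx=6,fy=6,interpolation=cv2.INTER_CUBIC)
cv2.imwrite("pics/crop1.png",a[:,:,::-1])
mn=im.min(2)
for ce,s,m in blobs(mn>170,15):
    if 170<ce[0]<430 and 180<ce[1]<260: print(ce.round(1),s,ray(c,*ce,.049).round(4),ray(c,*ce,.085).round(4),ray(c,*ce,.115).round(4), "dep",np.median(c["depth"][m]))
hsv=cv2.cvtColor(im,cv2.COLOR_RGB2HSV)
for name,x0,x1 in(("station",185,312),("rack",350,422)):
    m=np.zeros(im.shape[:2],bool);m[180:255,x0:x1]=mn[180:255,x0:x1]>60
    b=max(blobs(m),key=lambda b:b[1][4]);cn,_=cv2.findContours(b[2].astype(np.uint8),0,1)
    r=cv2.minAreaRect(cn[0]);z=.008 if name=="station" else .045
    P=np.array([ray(c,*p,z) for p in cv2.boxPoints(r)]);print(name,r,P[:,:2].round(4).tolist(),P.mean(0).round(4),[np.linalg.norm(P[i]-P[i-1]).round(3) for i in range(4)])
E
```

```text
[254.6 219.1] [ 196  188  109   61 3708] [0.4925 0.1603 0.049 ] [0.4901 0.1547 0.085 ] [0.4881 0.15   0.115 ] dep 1.2724884
[174.  217.3] [170 199   9  37 126] [0.4908 0.4062 0.049 ] [0.4885 0.3935 0.085 ] [0.4866 0.3828 0.115 ] dep 1.2873173
[384.7 231.1] [ 356  217   61   29 1030] [ 0.4675 -0.2383  0.049 ] [ 0.4659 -0.2324  0.085 ] [ 0.4645 -0.2275  0.115 ] dep 1.2474117
[337.9 232.8] [329 224  19  19 281] [ 0.4581 -0.0953  0.049 ] [ 0.4567 -0.0935  0.085 ] [ 0.4556 -0.0921  0.115 ] dep 1.2723714
station ((251.0, 217.0), (74.0, 120.0), 90.0) [[0.6141, 0.3754], [0.6257, -0.0072], [0.3912, -0.0147], [0.3805, 0.3596]] [0.5029 0.1783 0.008 ] [np.float64(0.234), np.float64(0.383), np.float64(0.235), np.float64(0.374)]
rack ((385.5, 214.0), (68.0, 71.0), 90.0) [[0.6232, -0.1293], [0.63, -0.3506], [0.4195, -0.3505], [0.4132, -0.1336]] [ 0.5215 -0.241   0.045 ] [np.float64(0.21), np.float64(0.221), np.float64(0.211), np.float64(0.217)]
```

View pics/crop1.png

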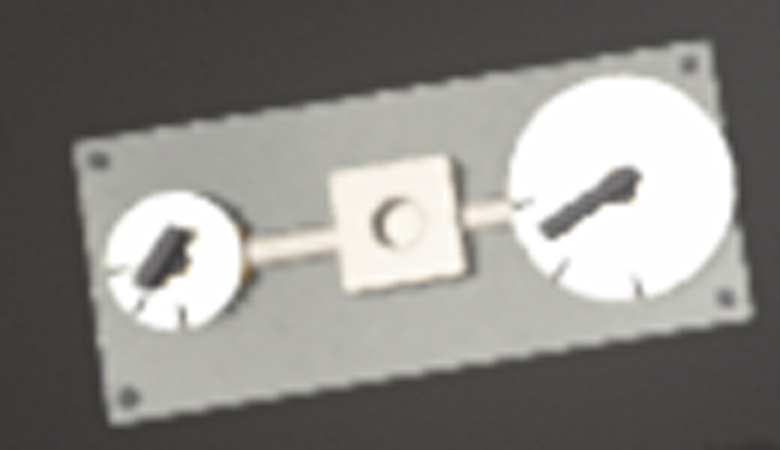

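```bash
python3 - <<'E'
from h import *
c=dict(np.load("top0.npz"));im=c["img"];mn=im.min(2)
print("bench",mn[245,330],"rack",mn[238,385],"plate",mn[225,230])
W=np.zeros(mn.shape,bool);W[185:250,185:310]=1
m=(mn>130)&W;b=max(blobs(m),key=lambda b:b[1][4])
cn,_=cv2.findContours(b[2].astype(np.uint8),0,1);r=cv2.minAreaRect(cn[0])
P=np.array([ray(c,*p,.008) for p in cv2.boxPoints(r)]);print("station",P[:,:2].round(4).tolist(),P.mean(0).round(4),[np.linalg.norm(P[i]-P[i-1]).round(3) for i in range(4)])
for ce,s,mm in blobs((mn>235)&W,60):
    cn,_=cv2.findContours(mm.astype(np.uint8),0,1);h=cv2.convexHull(cn[0]);e=cv2.fitEllipse(h)
    print("white",s,np.round(e[0],1),np.round(e[1],1),ray(c,*e[0],.049).round(4),ray(c,*e[0],.053).round(4))
W=np.zeros(mn.shape,bool);W[210:255,350:422]=1
for t in(90,110,130,225):
  for ce,s,mm in blobs((mn>t)&W,15):
    print("rk",t,ce.round(1),s,ray(c,*ce,.045).round(4),ray(c,*ce,.085).round(4),ray(c,*ce,.115).round(4))
E
```

```text
bench 63 rack 174 plate 172
station [[0.5388, 0.3717], [0.6054, 0.0324], [0.4572, 0.0031], [0.3927, 0.3381]] [0.4985 0.1863 0.008 ] [np.float64(0.15), np.float64(0.346), np.float64(0.151), np.float64(0.341)]
white [265 193  37  37 962] [283.  210.8] [36.5 37. ] [0.5205 0.0747 0.049 ] [0.5202 0.0743 0.053 ]
white [237 207  19  21 168] [246.3 217.9] [18.6 23.9] [0.4955 0.186  0.049 ] [0.4952 0.1853 0.053 ]
white [198 212  22  23 257] [208.6 222.9] [21.5 22.1] [0.4767 0.2998 0.049 ] [0.4765 0.2988 0.053 ]
rk 90 [385.5 230.9] [ 354  215   64   33 1438] [ 0.4684 -0.2413  0.045 ] [ 0.4666 -0.2347  0.085 ] [ 0.4652 -0.2297  0.115 ]
rk 110 [385.4 231. ] [ 355  216   63   31 1366] [ 0.4682 -0.2412  0.045 ] [ 0.4663 -0.2346  0.085 ] [ 0.4649 -0.2296  0.115 ]
rk 130 [385.2 230.9] [ 355  216   63   31 1303] [ 0.4684 -0.2404  0.045 ] [ 0.4665 -0.2339  0.085 ] [ 0.4651 -0.2289  0.115 ]
rk 225 [412.8 226.2] [410 223   7   8  44] [ 0.4852 -0.3254  0.045 ] [ 0.4828 -0.3161  0.085 ] [ 0.481  -0.3091  0.115 ]
rk 225 [395.7 229. ] [392 226   8   7  42] [ 0.4752 -0.2726  0.045 ] [ 0.4731 -0.265   0.085 ] [ 0.4715 -0.2593  0.115 ]
rk 225 [366.  233.7] [363 230   7   8  42] [ 0.4582 -0.1817  0.045 ] [ 0.4567 -0.177   0.085 ] [ 0.4555 -0.1735  0.115 ]
```

```bash
R="";python3 -m handwheel '[1.25,3,0.2,0,0,0.083,0.5, 1.25,3,0.2,0,0,0.083,0.5, 1.25,3,0.2,0,0,0.083,0.5, 1.25,3,0.2,0,0,0.083,0.5, 1.25,3,0.2,0,0,0.083,0.5, 1.25,3,0.2,0,0,0.083,0.5, 1.25,3,0.2,0,0,0.083,0.5, 1.25,3,0.2,0,0,0.083,0.5, 1.25,3,0.2,0,0,0.083,0.5, 1.25,3,0.2,0,0,0.083,0.5]'
python3 -m handwheel '[1.25,3,0.2,0,0,0.083,0.5, 1.25,3,0.2,0,0,0.083,0.5, 1.25,3,0.2,0,0,0.083,0.5, 1.25,3,0.2,0,0,0.083,0.5, 1.25,3,0.2,0,0,0.083,0.5, 1.25,3,0.2,0,0,0.083,0.5, 1.25,3,0.2,0,0,0.083,0.5, 1.25,3,0.2,0,0,0.083,0.5, 1.25,3,0.2,0,0,0.083,0.5, 1.25,3,0.2,0,0,0.083,0.5, 0,0,0,0,0,0,0.5, 0,0,0,0,0,0,0.5]'
python3 - <<'E'
from rig import manip, eyes
import cv2,numpy as np
c=eyes.read_camera("wrist"); cv2.imwrite("pics/w1.png",c["img"][:,:,::-1]); np.savez("w1.npz",**c)
print(c["fx"],np.round(c["extrinsics"],3));s=manip.get_state();print(s["time"],s["tcp_pos"],s["tcp_rot"],s["qpos"],s["opening"],s["force"])
E
```

```text
time: 0.93
tcp_pos: [0.3941, -0.2348, 0.2138]
tcp_rot: [-3.141, -0.0, 1.299]
force: [0.8, 0.2, 0.9]
opening: 0.504
finger_force: 0.0
time: 1.93
tcp_pos: [0.5189, 0.065, 0.2335]
tcp_rot: [-3.141, -0.001, 2.127]
force: [-0.4, -0.8, -0.3]
opening: 0.501
finger_force: 0.0
295.4979726753661 [[ 0.849  0.51   0.139  0.483]
 [ 0.529 -0.819 -0.224  0.123]
 [-0.     0.264 -0.965  0.413]
 [ 0.     0.     0.     1.   ]]
1.9833 [0.51869422 0.06387993 0.23345048] [-3.14070838e+00 -3.89452101e-04  2.12520265e+00] [-1.27889305e-01 -1.17563142e-01 -5.14362221e-02  1.63785514e+00
 -2.55339796e-04  8.88500650e-01] 0.49942825185880346 [-0.67573753 -0.44712414 -0.62866568]
```

View pics/w1.png

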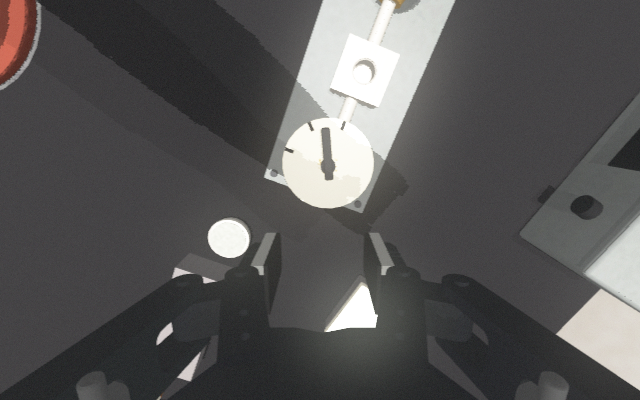

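```bash
cat >> h.py <<'E'
def dial(c,u0,v0,r=60,t=150):
    im=c["img"];mn=im.min(2).astype(int);m=np.zeros(mn.shape,bool)
    v1=max(0,v0-r);u1=max(0,u0-r)
    m[v1:v0+r,u1:u0+r]=mn[v1:v0+r,u1:u0+r]>t
    m=cv2.morphologyEx(m.astype(np.uint8),cv2.MORPH_OPEN,np.ones((9,9)))
    b=max(blobs(m),key=lambda b:b[1][4]);cn,_=cv2.findContours(b[2].astype(np.uint8),0,1)
    h=cv2.convexHull(max(cn,key=cv2.contourArea));e=cv2.fitEllipse(h)
    D=ray(c,*e[0],.049);rad=np.linalg.norm(ray(c,e[0][0]+e[1][0]/2,e[0][1],.049)-D)
    hm=cv2.fillConvexPoly(np.zeros(mn.shape,np.uint8),cv2.convexHull(h),1)
    hm=cv2.erode(hm,np.ones((9,9)))
    L=max(blobs((mn<90)&(hm>0),20),key=lambda b:b[1][4])
    yy,xx=np.nonzero(L[2]);P=np.array([ray(c,u,v,.085)[:2] for u,v in zip(xx,yy)])
    q=cv2.minAreaRect((P*1e4).astype(np.float32))
    ctr=P.mean(0);w,V=np.linalg.eigh(np.cov((P-ctr).T));d=V[:,1]
    if d@(ctr-D[:2])<0:d=-d
    pr=(P-D[:2])@d
    return e,D,rad,ctr,np.degrees(np.arctan2(d[1],d[0])),(pr.min(),pr.max()),np.array(q[1])/1e4
E
python3 - <<'E'
from h import *
c=dict(np.load("w1.npz"));r=dial(c,328,163);print(r)
from collections import OrderedDict
for n,p in dict(shut=(289,150),half=(310,126),open=(345,126)).items():
    v=ray(c,*p,.049)-r[1];print(n,np.degrees(np.arctan2(v[1],v[0])),np.linalg.norm(v))
# block
mn=c["img"].min(2);print(mn[62,345],mn[40,330],mn[90,310])
for t in (200,220,235):
  m=np.zeros(mn.shape,bool);m[25:115,320:410]=mn[25:115,320:410]>t
  b=max(blobs(m),key=lambda b:b[1][4]);cn,_=cv2.findContours(b[2].astype(np.uint8),0,1);q=cv2.minAreaRect(max(cn,key=cv2.contourArea))
  P=np.array([ray(c,*p,.053) for p in cv2.boxPoints(q)]);print(P.mean(0),q,[np.linalg.norm(P[i]-P[i-1]).round(3) for i in range(4)])
E
```

```text
Traceback (most recent call last):
  File "h.py", line 18, in dial
    L=max(blobs((mn<90)&(hm>0),20),key=lambda b:b[1][4])
ValueError: max() iterable argument is empty
```

```bash
cat >> h.py <<'E'
def xyz(c):
    d=c["depth"].astype(float);v,u=np.mgrid[:d.shape[0],:d.shape[1]]
    p=np.stack([(u-c["cx"])/c["fx"]*d,(v-c["cy"])/c["fy"]*d,d],-1)
    X=p@c["extrinsics"][:3,:3].T+c["extrinsics"][:3,3];X[d<=0]=np.nan
    return X
def lever(c,near,R=.075):
    """dial centre by circle of the white rim at z=.049, lever by its top at z~.085"""
    X=xyz(c);near=np.array(near);ok=np.hypot(X[...,0]-near[0],X[...,1]-near[1])<R
    dm=ok&(X[...,2]>.038)&(X[...,2]<.1)
    b=max(blobs(dm),key=lambda b:b[1][4]);cn,_=cv2.findContours(b[2].astype(np.uint8),0,1)
    e=cv2.fitEllipse(cv2.convexHull(max(cn,key=cv2.contourArea)));D=ray(c,*e[0],.049)
    lm=ok&(X[...,2]>.078)&(X[...,2]<.095);b=max(blobs(lm,5),key=lambda b:b[1][4])
    yy,xx=np.nonzero(b[2]);P=np.array([ray(c,u,v,.085)[:2] for u,v in zip(xx,yy)])
    (cx,cy),wh,a=cv2.minAreaRect((P*1e4).astype(np.float32));ctr=P.mean(0)
    w,V=np.linalg.eigh(np.cov((P-ctr).T));d=V[:,1]
    if d@(ctr-D[:2])<0:d=-d
    pr=(P-D[:2])@d
    print("dial",D.round(4),"diam px",np.round(e[1],1),"zmed",np.nanmedian(X[dm][:,2]).round(4),"lever zmed",np.nanmedian(X[b[2]][:,2]).round(4),"ang",np.degrees(np.arctan2(d[1],d[0])).round(1),"ext",pr.min().round(4),pr.max().round(4),"rect",np.array(wh).round()/1e4,"axis from lever",(ctr-d*.017).round(4))
E
python3 - <<'E'
from h import *
c=dict(np.load("w1.npz"));lever(c,(.5205,.0747))
for n,p in dict(shut=(289,150),half=(310,126),open=(345,126)).items():
    v=ray(c,*p,.049)-[.5205,.0747,.049];print(n,np.degrees(np.arctan2(v[1],v[0])),np.linalg.norm(v))
X=xyz(c);m=(np.hypot(X[...,0]-.4986,X[...,1]-.187)<.05)&(abs(X[...,2]-.053)<.006)
b=max(blobs(m),key=lambda b:b[1][4]);cn,_=cv2.findContours(b[2].astype(np.uint8),0,1);q=cv2.minAreaRect(max(cn,key=cv2.contourArea))
P=np.array([ray(c,*p,.053) for p in cv2.boxPoints(q)]);print("block",P.mean(0).round(4),b[1],[np.linalg.norm(P[i]-P[i-1]).round(3) for i in range(4)])
E
```

```text
dial [0.5194 0.0789 0.049 ] diam px [90.4 91.3] zmed 0.0486 lever zmed 0.0844 ang 126.6 ext -0.0135 0.0436 rect [0.0099 0.057 ] axis from lever [0.5201 0.0776]
shut -170.99169346029072 0.05049417401454518
half 144.9169498099307 0.052422370475593394
open 97.91675549791934 0.05281324337667816
block [0.4982 0.1893 0.053 ] [ 331   34   69   73 2651] [np.float64(0.062), np.float64(0.06), np.float64(0.06), np.float64(0.061)]
```

```bash
python3 -m handwheel '[0.15,1.35,0,0,0,0.085,0.5, 0,0,-3.5,0,0,0,0.5, 0,0,-3.5,0,0,0,0.5, 0,0,-3.5,0,0,0,0.5, 0,0,-3.5,0,0,0,0.5, 0,0,-2.5,0,0,0,0.5, 0,0,-0.8,0,0,0,0.5, 0,0,0,0,0,0,0.3, 0,0,0,0,0,0,0, 0,0,0,0,0,0,0, 0,0,0,0,0,0,0, 0,0,0,0,0,0,0]'; python3 -m handwheel '[0,0,0,0,0,0,0, 0,0,0,0,0,0,0, 0,0,0,0,0,0,0]'
```

```text
time: 2.98
tcp_pos: [0.5216, 0.0769, 0.0626]
tcp_rot: [3.14, 0.002, 2.21]
force: [0.2, -0.0, -1.0]
opening: -0.0
finger_force: 0.0
time: 3.23
tcp_pos: [0.5206, 0.0772, 0.0612]
tcp_rot: [3.141, 0.0, 2.21]
force: [0.2, 0.0, -0.1]
opening: -0.001
finger_force: 0.0
```

```bash
python3 - <<'E'
from rig import manip, eyes
import cv2,numpy as np
c=eyes.read_camera("wrist"); cv2.imwrite("pics/w2.png",c["img"][:,:,::-1]); np.savez("w2.npz",**c)
s=manip.get_state();print(s["tcp_pos"],s["opening"],s["finger_force"])
E
```

```text
[0.52052788 0.07717614 0.06106692] -0.0010118304505091773 0.0
```

View pics/w2.png

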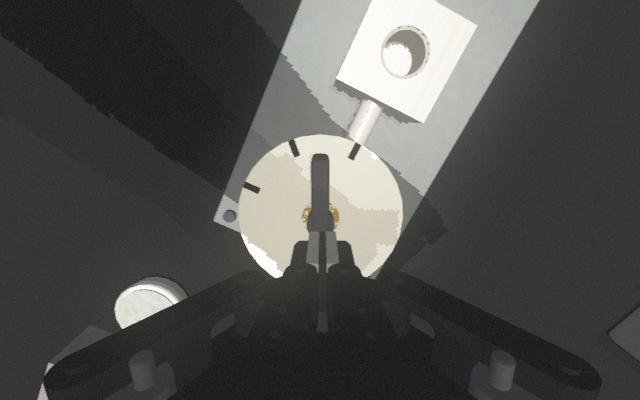

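```bash
python3 - <<'E'
from h import *
c=dict(np.load("w2.npz"));lever(c,(.5205,.0777),.06)
E=np.linalg.inv(c["extrinsics"])
for n,p in dict(tcp=(.5205,.0772,.061),grasp=(.5205,.0772,.08),axis=(.52,.078,.085)).items():
    q=E@np.array([*p,1]);print(n,q[:2]/q[2]*c["fx"]+[c["cx"],c["cy"]])
print(c["extrinsics"].round(3));X=xyz(c)
for v in range(150,300,8):print(v,X[v,320].round(4), c["img"][v,320])
E
```

```text
dial [0.5177 0.0803 0.049 ] diam px [156.  164.8] zmed 0.0486 lever zmed 0.0843 ang 126.4 ext 0.0012 0.0425 rect [0.0096 0.0412] axis from lever [0.5148 0.0844]
tcp [321.08644881 223.84600408]
grasp [321.02209243 235.34841312]
axis [321.13532353 237.25883779]
[[ 0.802  0.575  0.159  0.48 ]
 [ 0.597 -0.774 -0.212  0.132]
 [ 0.001  0.265 -0.964  0.241]
 [ 0.     0.     0.     1.   ]]
150 [0.4925 0.1137 0.0471] [236 232 219]
158 [0.493  0.1134 0.081 ] [78 78 75]
166 [0.4953 0.1103 0.084 ] [94 94 92]
174 [0.4979 0.1067 0.0835] [95 96 92]
182 [0.5003 0.1034 0.0851] [97 96 93]
190 [0.503  0.0999 0.085 ] [92 90 88]
198 [0.5059 0.0959 0.0836] [87 86 82]
206 [0.5086 0.0924 0.0843] [88 85 82]
214 [0.5115 0.0884 0.0835] [84 81 81]
222 [0.514 0.085 0.085] [87 86 85]
230 [0.5171 0.0808 0.084 ] [84 82 81]
238 [0.5132 0.0863 0.1107] [66 66 59]
246 [0.5131 0.0865 0.1202] [63 65 58]
254 [0.5132 0.0864 0.1278] [60 59 54]
262 [0.5131 0.0867 0.1353] [62 60 55]
270 [0.515  0.0841 0.1359] [65 64 59]
278 [0.5173 0.081  0.1353] [59 58 55]
286 [0.5198 0.0776 0.1344] [55 56 53]
294 [0.5217 0.0751 0.1353] [53 53 51]
```

```bash
python3 - <<'E'
from h import *
c=dict(np.load("w2.npz"));a=cv2.resize(c["img"][140:310,250:400],None,fx=3.5,fy=3.5,interpolation=cv2.INTER_CUBIC)
a=np.clip(a.astype(float)*1.8,0,255).astype(np.uint8);cv2.imwrite("pics/w2c.png",a[:,:,::-1])
X=xyz(c)
for v in (226,232,238,244,250,260):print(v,[(u,X[v,u,2].round(3)) for u in range(296,350,4)])
E
```

```text
226 [(296, np.float64(0.048)), (300, np.float64(0.048)), (304, np.float64(0.048)), (308, np.float64(0.063)), (312, np.float64(0.083)), (316, np.float64(0.084)), (320, np.float64(0.085)), (324, np.float64(0.086)), (328, np.float64(0.084)), (332, np.float64(0.063)), (336, np.float64(0.048)), (340, np.float64(0.049)), (344, np.float64(0.048)), (348, np.float64(0.048))]
232 [(296, np.float64(0.049)), (300, np.float64(0.048)), (304, np.float64(0.048)), (308, np.float64(0.049)), (312, np.float64(0.104)), (316, np.float64(0.103)), (320, np.float64(0.104)), (324, np.float64(0.104)), (328, np.float64(0.103)), (332, np.float64(0.102)), (336, np.float64(0.048)), (340, np.float64(0.048)), (344, np.float64(0.049)), (348, np.float64(0.048))]
238 [(296, np.float64(0.049)), (300, np.float64(0.048)), (304, np.float64(0.049)), (308, np.float64(0.048)), (312, np.float64(0.111)), (316, np.float64(0.111)), (320, np.float64(0.111)), (324, np.float64(0.111)), (328, np.float64(0.111)), (332, np.float64(0.111)), (336, np.float64(0.112)), (340, np.float64(0.049)), (344, np.float64(0.05)), (348, np.float64(0.0
[... 410 characters left out ...]
np.float64(0.115)), (304, np.float64(0.116)), (308, np.float64(0.124)), (312, np.float64(0.123)), (316, np.float64(0.124)), (320, np.float64(0.124)), (324, np.float64(0.124)), (328, np.float64(0.124)), (332, np.float64(0.124)), (336, np.float64(0.124)), (340, np.float64(0.115)), (344, np.float64(0.115)), (348, np.float64(0.115))]
260 [(296, np.float64(0.126)), (300, np.float64(0.125)), (304, np.float64(0.125)), (308, np.float64(0.132)), (312, np.float64(0.133)), (316, np.float64(0.134)), (320, np.float64(0.134)), (324, np.float64(0.133)), (328, np.float64(0.132)), (332, np.float64(0.134)), (336, np.float64(0.133)), (340, np.float64(0.126)), (344, np.float64(0.126)), (348, np.float64(0.126))]
```

View pics/w2c.png

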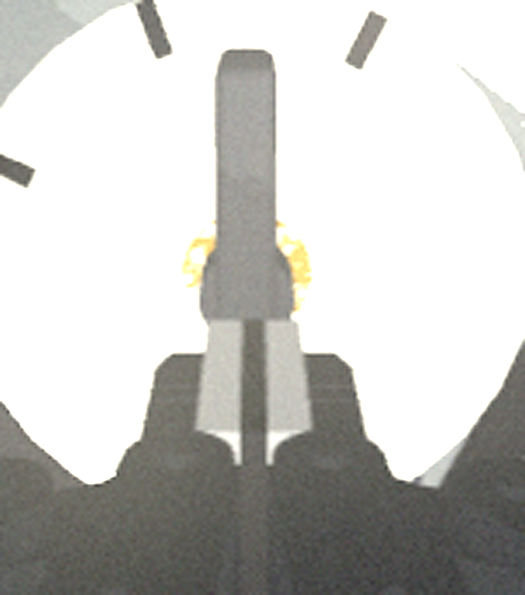

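```bash
cat >> h.py <<'E'
def tips(c,T,yaw):
    """lowest points of fingers seen in the depth near the tool axis, in tool-yaw frame"""
    X=xyz(c);d=X[...,:2]-np.array(T[:2]);a=d@[np.cos(yaw),np.sin(yaw)];b=d@[np.sin(yaw),-np.cos(yaw)]
    for lo in range(-50,50,5):
        m=(abs(a-.009)<.006)&(b*1e3>=lo)&(b*1e3<lo+5)&(X[...,2]>.02)
        if m.sum()>3:print(lo,m.sum(),"z min/med",X[m][:,2].min().round(3),np.median(X[m][:,2]).round(3))
E
python3 -m handwheel '[0,0,0,0,0,0,0.5, 0,0,0,0,0,0,0.5, 0,0,0,0,0,0,0.5, 0,0,0,0,0,0,0.5]'
python3 - <<'E'
from rig import manip, eyes
from h import *
s=manip.get_state();c=eyes.read_camera("wrist");np.savez("w3.npz",**c);tips(c,s["tcp_pos"],s["tcp_rot"][2]);print(s["opening"])
E
```

```text
time: 3.62
tcp_pos: [0.5204, 0.0771, 0.0609]
tcp_rot: [3.142, -0.0, 2.21]
force: [-0.7, -0.4, 0.0]
opening: 0.498
finger_force: 0.0
-50 3633 z min/med 0.047 0.176
-45 1268 z min/med 0.047 0.155
-40 608 z min/med 0.047 0.15
-35 667 z min/med 0.047 0.13
-30 1297 z min/med 0.047 0.153
-25 1425 z min/med 0.047 0.137
-20 141 z min/med 0.047 0.049
-15 404 z min/med 0.047 0.172
-10 1434 z min/med 0.047 0.182
-5 1681 z min/med 0.083 0.184
0 1614 z min/med 0.082 0.184
5 1584 z min/med 0.047 0.183
10 600 z min/med 0.047 0.175
15 120 z min/med 0.047 0.049
20 1097 z min/med 0.047 0.133
25 1425 z min/med 0.047 0.153
30 771 z min/med 0.046 0.144
35 566 z min/med 0.047 0.15
40 1038 z min/med 0.047 0.154
45 3052 z min/med 0.047 0.173
0.4978046565291808
```

```bash
python3 -m handwheel '[0,0,-1.3,0,0,0,0.5, 0,0,-1.2,0,0,0,0.5, 0,0,0,0,0,0,0.5]'
python3 - <<'E'
from rig import manip, eyes
from h import *
s=manip.get_state();c=eyes.read_camera("wrist");np.savez("w4.npz",**c)
X=xyz(c)
a=cv2.resize(c["img"][130:330,200:440],None,fx=2.5,fy=2.5);cv2.imwrite("pics/w4.png",np.clip(a[:,:,::-1]*1.0,0,255));
yaw=s["tcp_rot"][2];d=X[...,:2]-s["tcp_pos"][:2];A=d@[np.cos(yaw),np.sin(yaw)];B=d@[np.sin(yaw),-np.cos(yaw)]
for lo in(-36,-33,-30,-27,-24,-21,18,21,24,27,30,33):
    m=(abs(A-.010)<.004)&(B*1e3>=lo)&(B*1e3<lo+3)&(X[...,2]>.053)
    if m.sum()>3:print(lo,m.sum(),X[m][:,2].min().round(3))
E
```

```text
time: 3.92
tcp_pos: [0.5183, 0.0773, 0.0323]
tcp_rot: [-3.138, -0.003, 2.21]
force: [-0.6, -0.8, -0.8]
opening: 0.499
finger_force: 0.0
-36 174 0.081
-33 367 0.077
-30 498 0.076
-27 871 0.075
-24 682 0.075
-21 272 0.072
21 463 0.073
24 833 0.074
27 739 0.075
30 462 0.078
33 284 0.077[ WARN:0@0.302] global loadsave.cpp:1063 imwrite_ Unsupported depth image for selected encoder is fallbacked to CV_8U.
```

View pics/w4.png

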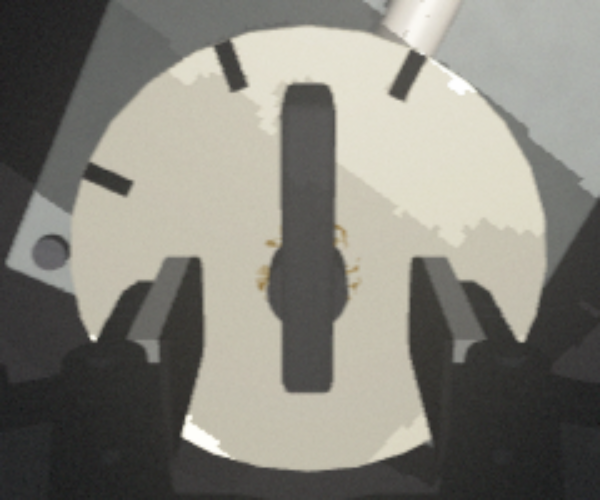

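```bash
python3 -m handwheel '[0,0,-1.0,0,0,0,0.4, 0,0,0,0,0,0,0, 0,0,0,0,0,0,0, 0,0,0,0,0,0,0, 0,0,0,0,0,0,0, 0,0,0,0,0,0,0]'
```

```text
time: 4.47
tcp_pos: [0.5195, 0.0768, 0.0258]
tcp_rot: [-3.14, -0.001, 2.209]
force: [-5.2, -3.7, 0.8]
opening: 0.102
finger_force: 87.2
```

```bash
python3 -m handwheel '[0,0,0,0,0,0.1,0, 0,0,0,0,0,0.11,0, 0,0,0,0,0,0.11,0, 0,0,0,0,0,0.11,0, 0,0,0,0,0,0.11,0, 0,0,0,0,0,0.11,0, 0,0,0,0,0,0.11,0, 0,0,0,0,0,0.11,0, 0,0,0,0,0,0.11,0, 0,0,0,0,0,0.11,0, 0,0,0,0,0,0.05,0, 0,0,0,0,0,0,0]'
python3 - <<'E'
from rig import manip, eyes
from h import *
s=manip.get_state();print(s["moment"],s["force"],s["tcp_rot"],s["qpos"]);c=eyes.read_camera("wrist");np.savez("w5.npz",**c)
try: lever(c,(.5205,.0777),.06)
except Exception as e:print(e)
E
```

```text
time: 5.47
tcp_pos: [0.5187, 0.0752, 0.0258]
tcp_rot: [-3.139, -0.004, -2.932]
force: [-10.2, -11.5, 3.0]
opening: 0.098
finger_force: 88.3
[-1.94283754  1.97140367 -0.58599131] [-10.21864736 -11.45037749   3.02183653] [-3.13885959 -0.00449336 -2.93215001] [-0.10319217 -0.0823452  -0.39701893  1.25955756 -0.00398258 -0.31263412]
dial [0.5149 0.0755 0.049 ] diam px [184.6 197.9] zmed 0.0488 lever zmed 0.0845 ang -168.4 ext -0.016 0.0417 rect [0.0365 0.0564] axis from lever [0.5197 0.0767]
```

```bash
python3 -m handwheel '[0,0,0,0,0,0.04,0, 0,0,0,0,0,0,0]'
python3 - <<'E'
from rig import manip, eyes
from h import *
s=manip.get_state();print(s["moment"],s["force"],s["tcp_rot"]);c=eyes.read_camera("wrist")
lever(c,(.5205,.0777),.06)
E
```

```text
time: 5.68
tcp_pos: [0.5187, 0.0751, 0.0259]
tcp_rot: [-3.139, -0.005, -2.894]
force: [-9.8, -10.2, 3.1]
opening: 0.103
finger_force: 85.6
[-1.9950865   2.05275892 -1.35468584] [ -9.80786806 -10.18438836   3.09192663] [-3.13895    -0.00459248 -2.89444123]
dial [0.5149 0.0754 0.049 ] diam px [184.6 198. ] zmed 0.0488 lever zmed 0.0845 ang -168.7 ext -0.0161 0.0418 rect [0.0363 0.0562] axis from lever [0.5197 0.0764]
```

```bash
python3 -m handwheel '[0,0,0,0,0,-0.03,0, 0,0,0,0,0,-0.03,0, 0,0,0,0,0,0,0.5, 0,0,0,0,0,0,0.5, 0,0,0,0,0,0,0.5, 0,0,0,0,0,0,0.5, 0,0,3,0,0,0,0.5, 0,0,3.5,0,0,0,0.5, 0,0,3.5,0,0,0,0.5, 0,0,3.5,0,0,0,0.5,0,0,3.5,0,0,0,0.5, 0,0,0,0,0,0,0.5]'
python3 - <<'E'
from rig import manip, eyes
from h import *
s=manip.get_state();print(s["force"],s["tcp_pos"],s["tcp_rot"]);c=eyes.read_camera("wrist");np.savez("w6.npz",**c)
lever(c,(.5205,.0777),.07)
X=xyz(c);m=(np.hypot(X[...,0]-.4986,X[...,1]-.187)<.05)&(abs(X[...,2]-.053)<.006)
b=max(blobs(m),key=lambda b:b[1][4]);cn,_=cv2.findContours(b[2].astype(np.uint8),0,1);q=cv2.minAreaRect(max(cn,key=cv2.contourArea))
P=np.array([ray(c,*p,.053) for p in cv2.boxPoints(q)]);print("block",P.round(4)[:,:2].tolist(),P.mean(0).round(4),b[1],[np.linalg.norm(P[i]-P[i-1]).round(3) for i in range(4)])
E
```

```text
time: 6.73
tcp_pos: [0.5235, 0.077, 0.2036]
tcp_rot: [-3.139, 0.01, -2.953]
force: [1.2, -1.1, 0.8]
opening: 0.501
finger_force: 0.0
[ 1.17599836 -1.07564268  0.82343895] [0.52346399 0.07703422 0.20355797] [-3.13898129  0.00968539 -2.95279331]
dial [0.5174 0.0765 0.049 ] diam px [97.3 98.7] zmed 0.0487 lever zmed 0.0844 ang -170.2 ext -0.0133 0.0428 rect [0.0561 0.0098] axis from lever [0.5195 0.0765]
block [[0.4751, 0.1506], [0.4633, 0.2124], [0.5206, 0.2307], [0.533, 0.1658]] [0.498  0.1899 0.053 ] [ 395  145   58   53 2519] [np.float64(0.06), np.float64(0.063), np.float64(0.06), np.float64(0.066)]
```

```bash
python3 -m handwheel '[-0.4,-3.8,0.2,0,0,-0.12,0.6, -0.4,-3.8,0.2,0,0,-0.12,0.6, -0.4,-3.8,0.2,0,0,-0.12,0.6, -0.4,-3.8,0.2,0,0,-0.12,0.6, -0.4,-3.8,0.2,0,0,-0.12,0.6, -0.4,-3.8,0.2,0,0,-0.12,0.6, -0.4,-3.8,0.2,0,0,-0.12,0.6, -0.4,-3.8,0.2,0,0,-0.12,0.6, -0.4,-3.8,0.2,0,0,-0.12,0.6, -0.4,-3.8,0.2,0,0,-0.12,0.6, 0,0,0,0,0,-0.12,0.6, 0,0,0,0,0,-0.12,0.6]'
python3 -m handwheel '[0,0,0,0,0,-0.12,0.6, 0,0,0,0,0,0,0.6]'
python3 - <<'E'
from rig import manip, eyes
from h import *
s=manip.get_state();print(s["force"],s["tcp_pos"],s["tcp_rot"]);c=eyes.read_camera("wrist");np.savez("w7.npz",**c)
X=xyz(c);D=np.hypot(X[...,0]-.468,X[...,1]+.241)<.11
for lo,hi,z in((.108,.125,.115),(.078,.094,.085)):
    for ce,st,m in blobs(D&(X[...,2]>lo)&(X[...,2]<hi),60):
        if st[2]>60 or st[3]>60: continue
        cn,_=cv2.findContours(m.astype(np.uint8),0,1);e=cv2.fitEllipse(cn[0]);print(z,ce.round(1),st,ray(c,*ce,z).round(4),"ell",ray(c,*e[0],z).round(4),e[1])
cv2.imwrite("pics/w7.png",c["img"][:,:,::-1])
E
```

```text
time: 7.78
tcp_pos: [0.4796, -0.3047, 0.2143]
tcp_rot: [-3.141, -0.002, 1.881]
force: [0.5, 1.6, -0.5]
opening: 0.6
finger_force: 0.0
time: 7.95
tcp_pos: [0.4802, -0.3029, 0.2147]
tcp_rot: [-3.141, -0.001, 1.764]
force: [0.7, -0.3, -0.2]
opening: 0.604
finger_force: 0.0
[ 0.7287199  -0.3129609  -0.23392062] [ 0.48018785 -0.30286006  0.21473984] [-3.14103145e+00 -1.28219647e-03  1.76399204e+00]
0.115 [322.1 191.6] [311 181  23  22 388] [ 0.4811 -0.3063  0.115 ] ell [ 0.4811 -0.3063  0.115 ] (21.210954666137695, 21.597816467285156)
0.085 [323.4  48.4] [312  36  23  26 448] [ 0.4566 -0.1752  0.085 ] ell [ 0.4566 -0.1752  0.085 ] (21.418128967285156, 24.792863845825195)
0.085 [322.6 142.9] [312 133  22  21 346] [ 0.4731 -0.2627  0.085 ] ell [ 0.4731 -0.2628  0.085 ] (19.749422073364258, 20.501543045043945)
```

View pics/w7.png

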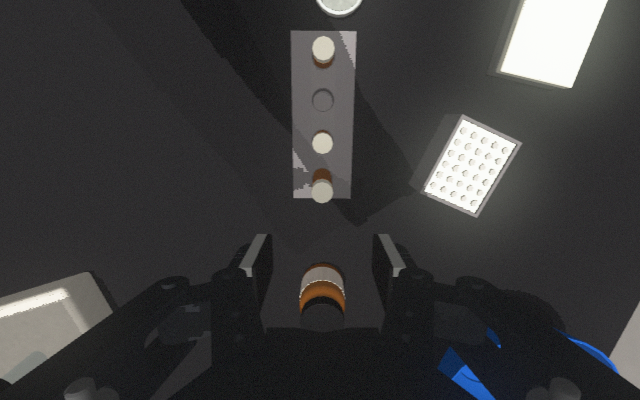

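```bash
python3 -m handwheel '[0.1,-0.35,-3.5,0,0,0,0.6, 0,0,-3.5,0,0,0,0.6, 0,0,-3.5,0,0,0,0.6, 0,0,-3.5,0,0,0,0.6, 0,0,-3.0,0,0,0,0.6, 0,0,-1.5,0,0,0,0.5, 0,0,0,0,0,0,0, 0,0,0,0,0,0,0, 0,0,0,0,0,0,0, 0,0,0,0,0,0,0, 0,0,0,0,0,0,0]'
```

```text
time: 8.92
tcp_pos: [0.4815, -0.3062, 0.032]
tcp_rot: [3.141, 0.0, 1.771]
force: [-4.7, 5.3, 0.9]
opening: 0.238
finger_force: 59.1
```

```bash
python3 -m handwheel '[0,0,2,0,0,0,0, 0,0,3.5,0,0,0,0, 0,0,3.5,0,0,0,0, 0,0,3,0,0,0,0, 0.15,4,0,0,0,0,0, 0.15,4,0,0,0,0,0, 0.15,4,0,0,0,0,0, 0.15,4,0,0,0,0,0, 0.15,4,0,0,0,0,0, 0.15,4,0,0,0,0,0, 0.15,4,0,0,0,0,0, 0.15,4,0,0,0,0,0]'
python3 -m handwheel '[0.15,4,0,0,0,0,0, 0.15,4,0,0,0,0,0, 0.15,3,0,0,0,0,0, 0,0,0,0,0,0,0, 0,0,0,0,0,0,0]'
python3 - <<'E'
from rig import manip, eyes
from h import *
s=manip.get_state();print(s["force"],s["tcp_pos"],s["tcp_rot"],s["opening"])
c=eyes.read_camera("wrist");np.savez("w8.npz",**c);cv2.imwrite("pics/w8.png",c["img"][:,:,::-1])
X=xyz(c);m=(np.hypot(X[...,0]-.4986,X[...,1]-.187)<.05)&(abs(X[...,2]-.053)<.006)
b=max(blobs(m),key=lambda b:b[1][4]);cn,hi=cv2.findContours(b[2].astype(np.uint8),2,1)
for k in cn:
    if cv2.contourArea(k)>60:
        q=cv2.minAreaRect(k);P=np.array([ray(c,*p,.053) for p in cv2.boxPoints(q)]);print(P.mean(0).round(4),[np.linalg.norm(P[i]-P[i-1]).round(3) for i in range(4)],P[:,:2].round(4).tolist())
E
```

```text
time: 9.92
tcp_pos: [0.4945, 0.0152, 0.1529]
tcp_rot: [3.137, 0.002, 1.77]
force: [1.3, -0.7, 0.1]
opening: 0.239
finger_force: 58.9
time: 10.33
tcp_pos: [0.4989, 0.125, 0.1524]
tcp_rot: [3.139, 0.001, 1.774]
force: [-0.8, -0.0, 0.1]
opening: 0.239
finger_force: 58.9
[-0.79720748 -0.00506066  0.14450633] [0.49886636 0.12503208 0.15244125] [3.13850702e+00 7.22600896e-04 1.77354434e+00] 0.23877422402507031
[0.4991 0.1898 0.053 ] [np.float64(0.059), np.float64(0.059), np.float64(0.059), np.float64(0.062)] [[0.464, 0.2128], [0.5214, 0.2247], [0.5358, 0.1671], [0.475, 0.1546]]
[0.4982 0.1894 0.053 ] [np.float64(0.025), np.float64(0.024), np.float64(0.025), np.float64(0.025)] [[0.4807, 0.186], [0.4945, 0.2062], [0.5156, 0.1932], [0.5019, 0.1724]]
```

View pics/w8.png

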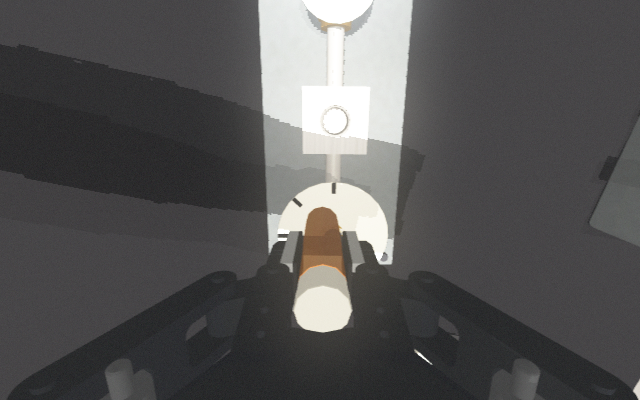

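```bash
python3 - <<'E'
from h import *
c=dict(np.load("w8.npz"));X=xyz(c)
v=np.s_[255:335,290:360];z=X[v][...,2]
zt=np.nanpercentile(X[300:330,305:340,2],60);print("top z",zt)
m=np.zeros(c["depth"].shape,bool);m[v]=abs(z-zt)<.004
b=max(blobs(m),key=lambda b:b[1][4]);cn,_=cv2.findContours(b[2].astype(np.uint8),0,1);e=cv2.fitEllipse(cn[0]);print(b[1],e,ray(c,*e[0],zt).round(4))
# side: body centreline at heights, from near surface + 11mm
T=np.array([.4989,.125]);yaw=1.7735;f=np.array([np.cos(yaw),np.sin(yaw)]);g=np.array([np.sin(yaw),-np.cos(yaw)])
d=X[...,:2]-T;A=d@f;B=d@g
for lo in np.arange(.13,.24,.01):
    m=(X[...,2]>lo)&(X[...,2]<lo+.01)&(abs(B)<.0125)&(abs(A)<.02)
    if m.sum()>10:print(lo.round(2),m.sum(),"Amax",np.percentile(A[m],98).round(4),"Bmid",((B[m].min()+B[m].max())/2).round(4))
E
```

```text
top z 0.23747678203602812
[ 294  280   58   52 2389] ((322.6080322265625, 306.5346984863281), (51.51968765258789, 57.52272033691406), 90.21648406982422) [0.4989 0.1249 0.2375]
0.14 129 Amax 0.0085 Bmid 0.0001
0.15 154 Amax 0.0086 Bmid 0.0001
0.16 184 Amax 0.0086 Bmid 0.0002
0.17 211 Amax 0.0086 Bmid 0.0004
0.18 263 Amax 0.0086 Bmid 0.0002
0.19 409 Amax 0.0121 Bmid 0.0
0.2 535 Amax 0.0123 Bmid 0.0
0.21 670 Amax 0.0124 Bmid -0.0
0.22 1135 Amax 0.0121 Bmid 0.0
0.23 2936 Amax 0.0088 Bmid 0.0
```

```bash
python3 -m handwheel '[0,3.2,0,0,0,0,0, -0.07,3.24,0,0,0,0,0, 0,0,-2.5,0,0,0,0, 0,0,-2.5,0,0,0,0, 0,0,-2.2,0,0,0,0, 0,0,0,0,0,0,0, 0,0,0,0,0,0,0]'
```

```text
time: 10.97
tcp_pos: [0.497, 0.1868, 0.0788]
tcp_rot: [-3.14, 0.0, 1.768]
force: [0.9, -0.5, 0.9]
opening: 0.238
finger_force: 58.9
```

```bash
python3 -m handwheel '[0.12,0.24,0,0,0,0,0, 0,0,0,0,0,0,0, 0,0,0,0,0,0,0]'
python3 - <<'E'
from rig import manip, eyes
from h import *
s=manip.get_state();print(s["tcp_pos"],s["force"]);c=eyes.read_camera("wrist");X=xyz(c)
v=np.s_[255:335,290:360];zt=np.nanpercentile(X[300:330,305:340,2],60);m=np.zeros(c["depth"].shape,bool);m[v]=abs(X[v][...,2]-zt)<.004
b=max(blobs(m),key=lambda b:b[1][4]);cn,_=cv2.findContours(b[2].astype(np.uint8),0,1);e=cv2.fitEllipse(cn[0]);print(zt,ray(c,*e[0],zt).round(4))
E
```

```text
time: 11.22
tcp_pos: [0.4998, 0.1903, 0.0807]
tcp_rot: [3.139, 0.0, 1.769]
force: [-0.4, 0.2, 0.5]
opening: 0.243
finger_force: 58.9
[0.49978025 0.19030587 0.08072591] [-0.3628025   0.15070541  0.54862136]
0.16581216577364452 [0.4999 0.1902 0.1658]
```

```bash
python3 -m handwheel '[-0.15,-0.08,0,0,0,0,0, 0,0,0,0,0,0,0, 0,0,0,0,0,0,0, 0,0,-0.6,0,0,0,0, 0,0,-0.6,0,0,0,0, 0,0,-0.5,0,0,0,0, 0,0,0,0,0,0,0, 0,0,0,0,0,0,0]'
```

```text
time: 11.93
tcp_pos: [0.4967, 0.1899, 0.0613]
tcp_rot: [-3.141, -0.001, 1.77]
force: [1.3, 1.5, -1.7]
opening: 0.245
finger_force: 58.8
```

```bash
python3 -m handwheel '[0,0,-0.5,0,0,0,0, 0,0,-0.5,0,0,0,0, 0,0,-0.5,0,0,0,0, 0,0,-0.4,0,0,0,0, 0,0,0,0,0,0,0, 0,0,0,0,0,0,0]'
python3 -c "
from rig import manip
s=manip.get_state();print(s['tcp_pos'],s['force'],s['moment'])"
```

```text
time: 12.43
tcp_pos: [0.4967, 0.1898, 0.0424]
tcp_rot: [-3.141, -0.0, 1.77]
force: [1.6, 3.4, -2.5]
opening: 0.242
finger_force: 58.7
[0.49673742 0.18978791 0.04241574] [ 1.64412066  3.40028142 -2.48843285] [ 0.94094152 -0.51615933  0.00128647]
```

```bash
python3 -m handwheel '[0,0,-0.3,0,0,0,0, 0,0,-0.2,0,0,0,0, 0,0,0,0,0,0,0, 0,0,0,0,0,0,0]'
```

```text
time: 12.77
tcp_pos: [0.497, 0.1897, 0.0378]
tcp_rot: [3.141, -0.0, 1.77]
force: [2.4, 4.6, -2.2]
opening: 0.24
finger_force: 58.8
```

```bash
python3 -m handwheel '[0,0,-0.15,0,0,0,0, 0,0,0,0,0,0,0]'; python3 -m handwheel '[0,0,-0.15,0,0,0,0, 0,0,0,0,0,0,0]'
```

```text
time: 12.93
tcp_pos: [0.4973, 0.1897, 0.0376]
tcp_rot: [3.141, 0.0, 1.77]
force: [-0.9, 3.1, 7.7]
opening: 0.241
finger_force: 60.0
time: 13.1
tcp_pos: [0.4976, 0.1897, 0.0375]
tcp_rot: [3.14, 0.0, 1.77]
force: [-5.3, 2.3, 19.0]
opening: 0.242
finger_force: 61.7
```

```bash
python3 -m handwheel '[0,0,0.2,0,0,0,0, 0,0,0,0,0,0,0.45, 0,0,0,0,0,0,0.5, 0,0,0,0,0,0,0.5, 0,0,0,0,0,0,0.5, 0,0,2,0,0,0,0.5, 0,0,3.5,0,0,0,0.5, 0,0,3.5,0,0,0,0.5, 0,0,3.5,0,0,0,0.5, 0,0,3.5,0,0,0.12,0.5, 0.4,-2,0,0,0,0.12,0.5, 0.4,-2,0,0,0,0.12,0.5]'; python3 -m handwheel '[0.4,-2,0,0,0,0.12,0.5, 0.4,-2,0,0,0,0.12,0.5, 0.4,-2,0,0,0,0.12,0.5, 0.1,-1.3,0,0,0,0.12,0.5, 0,0,0,0,0,0.12,0.5, 0,0,0,0,0,0.12,0.5, 0,0,0,0,0,0.12,0.5, 0,0,0,0,0,0.12,0.5, 0,0,0,0,0,0.12,0.5, 0,0,0,0,0,0.1,0.5, 0,0,0,0,0,0,0.5, 0,0,0,0,0,0,0.5]'
cat >> h.py <<'E'
def vial(c,near=(.4982,.1894)):
    X=xyz(c);ok=np.hypot(X[...,0]-near[0],X[...,1]-near[1])<.03
    for lo in np.arange(.05,.135,.01):
        m=ok&(X[...,2]>lo)&(X[...,2]<lo+.01)
        if m.sum()>10:print("  z",lo.round(2),m.sum(),np.nanmean(X[m],0).round(4))
    zt=np.nanmax(X[ok][:,2]);m=ok&(X[...,2]>.118);b=max(blobs(m,5),key=lambda b:b[1][4]);zt=np.median(X[b[2]][:,2])
    cn,_=cv2.findContours(b[2].astype(np.uint8),0,1);e=cv2.fitEllipse(cn[0]);print("cap top",zt.round(4),ray(c,*e[0],.123).round(4),np.round(e[1],1))
E
python3 - <<'E'
from rig import manip, eyes
from h import *
s=manip.get_state();print(s["force"],s["tcp_pos"],s["tcp_rot"]);c=eyes.read_camera("wrist");np.savez("w9.npz",**c)
lever(c,(.5205,.0777),.07);vial(c);vial(eyes.read_camera("top"))
E
```

```text
time: 14.1
tcp_pos: [0.5062, 0.1497, 0.1996]
tcp_rot: [3.138, 0.002, 2.138]
force: [0.1, -0.8, -1.3]
opening: 0.504
finger_force: 0.0
time: 15.1
tcp_pos: [0.5178, 0.0765, 0.1967]
tcp_rot: [-3.142, -0.001, -2.977]
force: [0.2, 0.3, -0.3]
opening: 0.501
finger_force: 0.0
[ 0.18939948  0.3469673  -0.31942374] [0.51780503 0.07650884 0.19665452] [-3.14158100e+00 -5.62414248e-04 -2.97672968e+00]
dial [0.5174 0.0765 0.049 ] diam px [ 98.1 100.1] zmed 0.0487 lever zmed 0.0844 ang -170.0 ext -0.0141 0.0434 rect [0.0576 0.0098] axis from lever [0.5188 0.0766]
  z 0.05 1528 [0.4959 0.1845 0.0527]
  z 0.06 69 [0.4944 0.1806 0.0649]
  z 0.07 75 [0.4948 0.1806 0.075 ]
  z 0.08 81 [0.4947 0.1806 0.085 ]
  z 0.09 94 [0.4946 0.1803 0.0952]
  z 0.1 94 [0.4945 0.1807 0.1048]
  z 0.11 117 [0.4942 0.1805 0.115 ]
  z 0.12 458 [0.4972 0.1878 0.1226]
cap top 0.1226 [0.4969 0.187  0.123 ] [23.1 25.1]Traceback (most recent call last):
  File "<stdin>", line 4, in <module>
  File "h.py", line 54, in vial
    zt=np.nanmax(X[ok][:,2]);m=ok&(X[...,2]>.118);b=max(blobs(m,5),key=lambda b:b[1][4]);zt=np.median(X[b[2]][:,2])
    res = np.fmax.reduce(a, axis=axis, out=out, **kwargs)
ValueError: zero-size array to reduction operation fmax which has no identity
```

```bash
python3 -m handwheel '[0.15,0,-3.5,0,0,0.01,0.5, 0,0,-3.5,0,0,0,0.5, 0,0,-3.5,0,0,0,0.5, 0,0,-3.5,0,0,0,0.5, 0,0,-2,0,0,0,0.5, 0,0,-1.1,0,0,0,0.4, 0,0,0,0,0,0,0, 0,0,0,0,0,0,0, 0,0,0,0,0,0,0, 0,0,0,0,0,0,0, 0,0,0,0,0,0,0]'
python3 -c "
from rig import manip
s=manip.get_state();print(s['tcp_rot'],s['force'],s['moment'])"
```

```text
time: 16.12
tcp_pos: [0.5197, 0.0754, 0.0268]
tcp_rot: [-3.139, -0.0, -2.965]
force: [-0.5, -6.2, -10.1]
opening: 0.101
finger_force: 60.9
[-3.13941086e+00 -2.40462326e-04 -2.96479182e+00] [ -0.48900681  -6.17864609 -10.09946439] [-1.21778109  0.10293604  0.02201285]
```

```bash
python3 -m handwheel '[0,0,0,0,0,-0.1,0, 0,0,0,0,0,-0.11,0, 0,0,0,0,0,-0.11,0, 0,0,0,0,0,-0.11,0, 0,0,0,0,0,-0.11,0, 0,0,0,0,0,-0.11,0, 0,0,0,0,0,-0.1,0, 0,0,0,0,0,-0.035,0, 0,0,0,0,0,0,0, 0,0,0,0,0,0,0, 0,0,0,0,0,0,0]'
python3 -c "
from rig import manip
s=manip.get_state();print(s['tcp_rot'],s['force'],s['moment'])"
python3 -m handwheel '[0,0,0,0,0,0,0.2, 0,0,0,0,0,0,0.5, 0,0,0,0,0,0,0.5, 0,0,0,0,0,0,0.5, 0,0,2.5,0,0,0,0.5, 0,0,3.5,0,0,0,0.5, 0,0,3.5,0,0,0,0.5, 0,0,3.5,0,0,0,0.5, 0,0,3.5,0,0,0,0.5, 0,0,0,0,0,0,0.5, 0,0,0,0,0,0,0.5]'
python3 - <<'E'
from rig import manip, eyes
from h import *
s=manip.get_state();print(s["force"],s["tcp_pos"],s["tcp_rot"]);c=eyes.read_camera("wrist");np.savez("w10.npz",**c);cv2.imwrite("pics/w10.png",c["img"][:,:,::-1])
lever(c,(.5205,.0777),.07)
# dial marks: dark pixels near rim radius
X=xyz(c);A=np.array([.519,.0767]);d=X[...,:2]-A;r=np.hypot(d[...,0],d[...,1])
m=(r>.0475)&(r<.055)&(abs(X[...,2]-.049)<.006)&(c["img"].min(2)<100)
for ce,st,k in blobs(m,4):
    p=ray(c,*ce,.049)[:2]-A;print("mark",st[4],np.degrees(np.arctan2(p[1],p[0])).round(1),np.hypot(*p).round(4))
vial(c)
E
```

```text
time: 17.03
tcp_pos: [0.5199, 0.0759, 0.0268]
tcp_rot: [-3.141, 0.001, 2.536]
force: [0.1, -4.4, -9.6]
opening: 0.103
finger_force: 61.0
[-3.14095432e+00  1.45148966e-03  2.53559264e+00] [ 0.11548327 -4.40324481 -9.60465805] [-0.95231243 -0.11074748 -0.08652743]
time: 17.95
tcp_pos: [0.5212, 0.0766, 0.1939]
tcp_rot: [3.139, 0.004, 2.535]
force: [0.4, 0.3, -0.3]
opening: 0.502
finger_force: 0.0
[ 0.35962116  0.26236553 -0.30959854] [0.5211559  0.07662613 0.19385615] [3.13883755 0.00442739 2.53521672]
dial [0.5182 0.0785 0.049 ] diam px [ 99.4 101.1] zmed 0.0487 lever zmed 0.0844 ang 145.3 ext -0.0141 0.0436 rect [0.0091 0.0577] axis from lever [0.5196 0.0774]
mark 14 145.5 0.051
mark 22 -168.4 0.0511
mark 19 99.9 0.0513
  z 0.05 1847 [0.4952 0.1849 0.0527]
  z 0.06 51 [0.4955 0.1808 0.0653]
  z 0.07 51 [0.4938 0.1806 0.075 ]
  z 0.08 57 [0.4936 0.1806 0.0852]
  z 0.09 63 [0.494  0.1804 0.0952]
  z 0.1 68 [0.494  0.1806 0.1051]
  z 0.11 85 [0.4939 0.1804 0.1152]
  z 0.12 599 [0.4976 0.1879 0.1226]
cap top 0.1226 [0.4974 0.1875 0.123 ] [25.9 28.7]
```

View pics/w10.png

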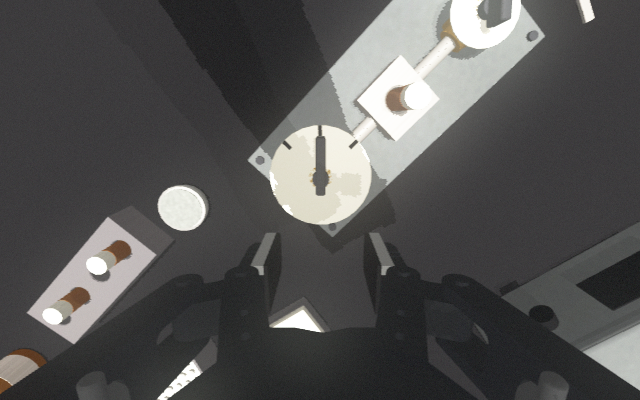

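The picture shows the lever (320,165) pointing at the middle mark (320,130). The tall vial stands upright in the well at (403,97), and the short vials are still in the rack. The gripper is clear, so I'm handing the job in.

```bash
python3 -c "
from rig import manip
print(manip.close_job())"
```

```text
the job is handed in; nothing more can be done
None
```

I shut the feed valve to its stop, seated the tall vial upright on the well floor (cap top measured at 122.6 mm), then opened the feed valve to half (lever at 145.3° against the middle mark at 145.5°), let go, and handed the job in at about 18 s of the 64 s limit.

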